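# Clamp the ring of an incubator chamber shut with its draw latch

## Robot

A 7-joint arm with a two-finger parallel gripper is mounted at the origin on the work surface. World frame = base frame: x ahead of the robot, y to its left, z up, the work surface at z = 0. Lengths are in m, angles in rad, forces in N, time in s.
With the tool pointing down it reaches from about 0.425 to 0.875 m from the base axis. Payload 4.7 kg.
Tool frame: the origin (TCP) lies at the very end of the fingers, on their centre line; the grasp point (between the pads) lies 19 mm behind it; z points along the fingers, y is the line along which they close (so a half turn about z gives the same grasp; the last joint's range is limited). The gripper opens to 87 mm and grips with 3 to 60 N. Pads are 19 mm wide; open, the fingers measure 117 mm over their backs; the gripper's body (75 mm by 190 mm) begins 51 mm behind the grasp point.
Start: joints at [-1.325, 0.321, -0.07, 1.45, 0.023, 1.371, -0.057], TCP at [0.149, 0.633, 0.223] pointing down, gripper open.
Joint ranges: [-2.86, 2.86], [-0.3, 2.09], [-1.38, 1.24], [0.06, 2.45], [-1.56, 4.7], [0.09, 2.05], [-2.69, 2.69]. Speed limits (rad/s): [2.57, 2.57, 3.14, 3.14, 3.14, 3.14, 3.14].

## Interface

Orientations are given as a rotation vector (axis times angle).
In Python, from bench import ctrl, imaging, ticket gives the robot as it stands.
- The arm moves only by the tool jog_arm, never from a script. Its argument "rows" is text: rows parted by semicolons, each of 7 numbers parted by spaces: the shift along the tool's x, y, z in cm, then the turn, a rotation vector about the tool's x, y, z in rad, then the closure, from -1 (fully open) to 1 (shut), so that 0 is half open. A call has 1 to 5 rows; each row shifts and turns the commanded pose from where the row before left it, along the tool's axes as they then stand; what a row does not reach is not made up. A row lasts 1/8 s, in which the tool goes at most 62.5 mm and 10.7 degrees, less where a joint would pass 70% of its speed; a pose out of reach is approached as far as the arm can. A call with a gripper value outside its range is refused whole. The fingers move at their own pace and stop on an object; "force" is the grip in N (left out, the last holds). Time passes only in rows, so rows that do not move let the fingers close. It gives the time, the measured TCP pose, the force, the opening and the grip force at its end, in the units of the state.
- ctrl.get_state(): the state, without advancing time (a new reading comes with each control period).
- imaging.get_image(name): name is "scene" or "top" or "wrist"; returns a dict with "img" (480x640x3 uint8, blue, green, red), "vertical_fov" (degrees; the focal length in pixels is half the picture's height over the tangent of half this angle, whatever the lens; pixels are square), "cx", "cy" (the principal point, pixels), "origin" and "orientation" of the camera in the world. Camera axes: x right, y down, z forward; pixel columns grow to the right and rows downward; lengths in m; the calibration is good to about 2 mm. The wrist camera is an equidistant fisheye: a pixel r from the principal point sees the ray r / f radians off the axis. A picture is of the moment at which its call begins. There is no depth.
- ticket.close_job(): hands the job in; it is judged then, once.
The state is a dict: "time": time; "joint_positions": joint angles; "qd": joint speeds; "joint_torque": joint torques, N m; "position": TCP position; "tool_rot": TCP orientation; "ft_force": force on the tool from outside, world axes, zero at the start; "torque": the same for the moment, N m; "grip_width": opening from 0.0 (shut) to 1.0 (fully open); "grip_force": force on a finger pad.
Only numpy, scipy, OpenCV 4.12 (cv2) and the standard library are available. Lean on these libraries where they do the work, as an engineer would, in place of code of your own. Each camera call takes 0.05 s, during which the arm holds its last target. There are 200 camera calls.

## Task

The incubator chamber is loaded and its lid is on, but the clamp ring around the rim is still loose. Swing the latch lever wide open, hook the wire loop over the hook on the other end of the ring, then throw the lever past centre until it lies fully home along the ring and the ring is drawn tight. The loop is thin wire and bends easily, so guide it into its seat by feel with a light touch; do not lean hard on the rest of the chamber and latch either, leave the things around it alone, and take your hand off at the end.

Things in the scene. Friction and masses are not known exactly. Their poses are not given: they have to be found in the camera images.
- chamber: round clear plastic incubator chamber, fixed, 268 mm across its rim, 108 mm high (ports behind 127); dome radius 118. Origin: centre of underside; +x points outward through the latch bracket, +y along the rim from bracket to hook, z up. Coordinates below: this frame, mm. The metal clamp ring (280 outside, z 49 to 71) and all latch parts lie at z = 60 and move only level
- lever_pivot (a point): upright pin of the lever on the latch bracket, at (156, -20, 60), fixed to the chamber; its axes are the chamber's
- lever (a joint): rad, lever angle q about lever_pivot, growing counter-clockwise from above: 0 shut along the ring on the -y side, 1.9 straight out, 2.5 wide open at its stop. Stays where left (1 to 2 N at lever_push moves it unhooked). Drawing the hooked loop takes a peak of 6 to 15 N there, most at 0.9 rad, none at centre (0.16 rad); below that it snaps to 0 and stays
- lever_push (a point): mid-thickness point of the lever, a steel strip 15 mm high, 8 mm thick, reaching 82 mm from its pin, curved to follow the ring. This point is 62 mm from the pin, at (156 + 62 cos(q - 1.91), -20 + 62 sin(q - 1.91)); the strip runs in direction q - 2.09 there. Its axes turn with the lever and are the chamber's at q = 0
- loop_pin (a point): pin on the lever about which the wire loop turns, 16 mm from lever_pivot, at (156 + 16 cos(q - 1.59), -20 + 16 sin(q - 1.59)). Axes as lever_push
- loop: the draw loop: a light wire loop turning about loop_pin; origin at loop_pin, x axis along the loop away from the pin, -y its outer side. 26 mm between its two 5 mm wire legs, 98 mm long. No spring: it stays where left and is carried round with the lever, so if only swung in and not slid under the lip it comes out again when the lever is thrown. Thin: it bends if pushed with more than about 12 N
- loop_bar (a point): centre of the loop's upright cross bar, 5 mm thick, 79.5 mm from loop_pin along the loop: the part that goes into the hook. Axes as loop. The legs run 13 mm above and below it and 16 mm on to the tab
- loop_tab (a point): centre of the upright steel finger tab closing the loop's far end: a plate 3.5 mm thick, 30 mm high (z 45 to 75), 21 mm long, crosswise to the loop, standing out on its outer side. From loop_bar it is 13.5 mm along x and 8 mm along -y of the loop's axes; its outer edge is 18 mm outward of the bar's line. Leans 12 degrees towards the pin. Axes as loop
- hook_seat (a point): nominal middle of the hook (keeper), where the hooked bar lies, on the swinging half of the ring (hinged at the back, sprung open 6 N per mm): (145, 55, 60) loose, y 38 to 50 when clamped. Axes the chamber's. The hook plate is slotted and the band end springy, so the true seat is off this point by up to 3.5 mm in x and 5 mm in y: find it by touch
- hook_lip (a point): tip of the hook's lip, 2 mm to +y, 6.5 mm outward of hook_seat (same doubt). Floor 2.5 mm inward of the seat, to 21 mm to +y; post 2.5 mm to -y; the lip leaves 6.8 mm over the floor. With the lever open past 2.3 the bar goes in beyond the tip, 5 mm or more to +y of the seat, till it meets the floor, then slides on it to -y (4 to 5 N at the tab, lever turns back to 1.6) till it meets the post
- tube_rack: blue tube rack with capped tubes, 75 x 150 x 80 mm, a bystander; origin under its centre
- bottle: small glass bottle with blue cap, 58 mm across, 105 mm high, a bystander; origin under its centre
- timer: flat white bench timer, 62 x 72 x 16 mm, a bystander; origin under its centre
- dishes: stack of four culture dishes, 90 mm across, 58 mm high, a bystander; origin under its centre

How it is judged:
On the way, in this order (a step that is already met when the one before it is completed fails the run):
1. the loop's bar lies in the hook, under its lip (x of loop_bar in the frame of hook_seat between -0.006 and 0.0065 m and y of loop_bar in the frame of hook_seat between -0.007 and 0.007 m), for 0.2 s.
2. the lever is past centre and home, and the ring is drawn (value of joint lever below 0.08 rad and y of hook_seat in the frame of chamber below 0.0515 m), for 0.2 s.
At the end, for the whole second after the job is handed in: the loop's bar is in the hook (within 6.5 mm of hook_seat outward, 6 mm inward and 7 mm along the ring), the lever lies shut (below 0.08 rad), the ring is drawn (hook seat at y below 51.5 mm in the chamber's frame) (all of step 1 and all of step 2); the robot touches nothing.
It fails at once if the hand or arm presses on the chamber, its ring, lever or loop with more than 25 N (contact force between any of the fingers, the arm and chamber above 25 N).
It fails at once if the fingers push the thin loop with more than 12 N (contact force between the fingers and loop above 12 N).
It fails at once if a bystander (tube rack, bottle, timer, dishes) is moved by more than 15 mm (distance of any of tube_rack, bottle, timer, dishes from where it was at the start of the episode above 0.015 m).
It also fails if it takes over 72 s, if anything falls off the work surface, if the arm or the gripper's body presses on something with over 40 N, if the wrist force passes 120 N, or if a joint passes its speed limit or range.

## Working session

There is one attempt and no reset: what is moved stays moved. The work goes in short steps, Python scripts to look and compute and a tool call to move; the robot and the scene stay as the last step left them, time stands still between calls to the robot, and variables do not carry over. Pictures are saved under pics/ and viewed, at most 10 in all, crops included, and the job is handed in when it is done.

Besides the shell and the picture viewer there is one more tool, called after "Emit:" as name(argument=value, ...) on one line, values as JSON. jog_arm: Moves the arm, as the interface text tells. Its arguments: {"type":"object","properties":{"rows":{"type":"string"},"force":{"type":"number"}},"required":["rows"]}

```bash
ls; mkdir -p pics
python3 - <<'E'
from bench import ctrl, imaging
import cv2
for n in ("scene","top"):
    d=imaging.get_image(n); cv2.imwrite(f"pics/{n}0.png",d["img"])
    print(n,d["vertical_fov"],d["cx"],d["cy"],d["origin"],d["orientation"])
s=ctrl.get_state(); print(s)
E
```

```text
pics
scene 44.57449760429421 322.3007015774841 247.17229093097592 [ 1.32067099 -0.54254848  1.07407277] [-2.1814112  -1.09632368  0.44900294]
top 46.57104738566552 315.2693109969954 230.49990329082178 [0.41943681 0.0095815  1.3385292 ] [-2.14923109  2.1758711  -0.09043294]
{'time': 0.1, 'joint_positions': array([-1.32491384,  0.32175239, -0.07009612,  1.45155223,  0.02263432,
        1.37080498, -0.0569035 ]), 'qd': array([-0.00089563, -0.00076247, -0.00117677, -0.00192674, -0.00038236,
       -0.00029916, -0.00181249]), 'joint_torque': array([-1.32935033e-04, -4.92574883e+01, -4.05808305e-01, -3.13396668e+01,
       -6.42389199e-02,  3.94793821e-02,  5.36374716e-05]), 'position': array([0.14925149, 0.63212151, 0.22156909]), 'tool_rot': array([-3.63194093e-01, -3.12044940e+00,  2.71481253e-03]), 'ft_force': array([-0.51753051, -0.03724865, -0.74219892]), 'torque': array([-0.02083431, -0.0399805 , -0.04938476]), 'grip_force': 0.0, 'grip_width': 0.9964659728879846}
```

View pics/scene0.png

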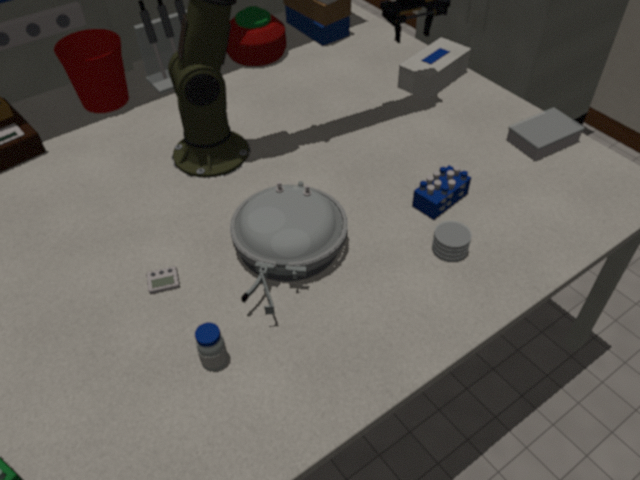

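View pics/top0.png

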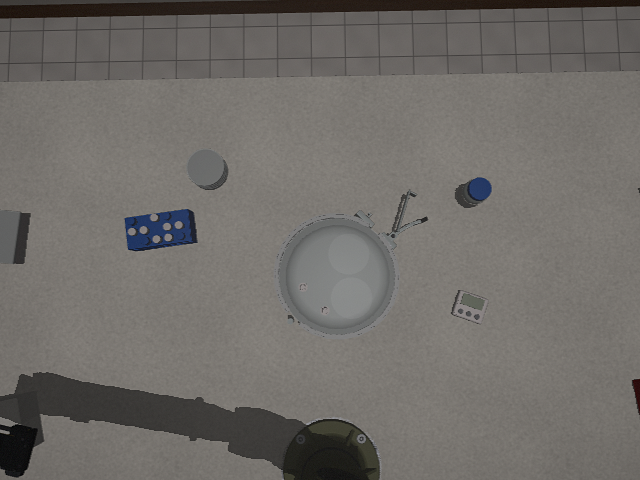

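The scene view shows the chamber at (290,230) with its latch at (265,280), and the bottle at (210,345). In the top view the ring centre is near (338,275), the pivot near (391,237), the black-tipped lever end at (426,218), the loop tab at (410,193) and the hook at (363,216).

```bash
cat > h.py <<'E'
import numpy as np, cv2
from scipy.spatial.transform import Rotation as R
from bench import ctrl, imaging
def ray(d,u,v):
    f=240/np.tan(np.radians(d["vertical_fov"])/2); a=np.array([u-d["cx"],v-d["cy"]])/f
    if d.get("fish"):
        t=np.hypot(*a); k=np.sin(t)/t if t>0 else 1; c=np.array([a[0]*k,a[1]*k,np.cos(t)])
    else: c=np.array([*a,1.])
    return R.from_rotvec(d["orientation"]).apply(c)
def plane(d,u,v,z):
    r=ray(d,u,v); o=np.array(d["origin"]); return o+r*(z-o[2])/r[2]
def get(n):
    d=imaging.get_image(n); d["fish"]=n=="wrist"; return d
def proj(d,p):
    c=R.from_rotvec(d["orientation"]).inv().apply(np.array(p)-d["origin"]); f=240/np.tan(np.radians(d["vertical_fov"])/2)
    if d.get("fish"):
        t=np.arctan2(np.hypot(c[0],c[1]),c[2]); k=f*t/np.hypot(c[0],c[1]); return np.array([c[0]*k+d["cx"],c[1]*k+d["cy"]])
    return np.array([c[0]/c[2]*f+d["cx"],c[1]/c[2]*f+d["cy"]])
E
python3 - <<'E'
from h import *
d=get("top"); im=d["img"]
for n,u,v,z in [("cen",338,275,.06),("piv",391,237,.06),("levtip",426,218,.06),("tab",410,193,.06),("hook",363,216,.06),("bottle",480,189,.105),("timer",470,307,.016)]: print(n,plane(d,u,v,z).round(4))
cv2.imwrite("pics/top1.png",cv2.resize(im[180:345,265:440],None,fx=3.6,fy=3.6,interpolation=cv2.INTER_CUBIC))
w=get("wrist"); print(w["vertical_fov"],w["cx"],w["cy"],w["origin"],w["orientation"])
s=ctrl.get_state(); T=R.from_rotvec(s["tool_rot"]); print(T.as_matrix().round(2), T.inv().apply(w["origin"]-s["position"]), (T.inv()*R.from_rotvec(w["orientation"])).as_matrix().round(2))
E
```

```text
cen [ 0.4446 -0.0213  0.06  ]
piv [ 0.5302 -0.1443  0.06  ]
levtip [ 0.573  -0.2257  0.06  ]
tab [ 0.6318 -0.1907  0.06  ]
hook [ 0.5796 -0.081   0.06  ]
bottle [ 0.6311 -0.3395  0.105 ]
timer [ 0.3672 -0.33    0.016 ]
65.70646984690485 321.941402087569 237.25546104043067 [0.08177    0.64817685 0.38345601] [2.29172769 1.81549284 0.23723328]
[[-0.97  0.23 -0.  ]
 [ 0.23  0.97 -0.  ]
 [-0.   -0.   -1.  ]] [ 0.06936499 -0.00023074 -0.16159041] [[ 0.   -0.97 -0.26]
 [ 1.    0.   -0.  ]
 [ 0.   -0.26  0.97]]
```

View pics/top1.png

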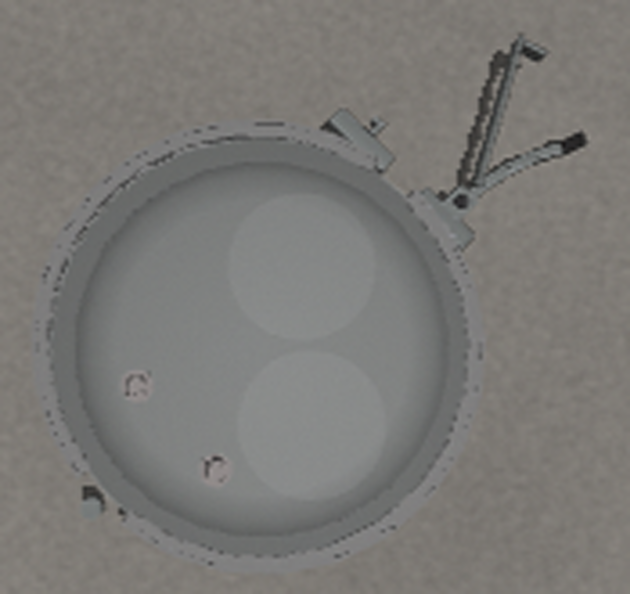

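Emit:
jog_arm(rows="-4.8 -2.8 0 0 0 0 1;-4.8 -2.8 0 0 0 0 1;-4.8 -2.8 0 0 0 0 1;-4.8 -2.8 0 0 0 0 1;-4.8 -2.8 0 0 0 0 1", force=4)

```text
time: 0.82
position: [0.3519, 0.4398, 0.2226]
tool_rot: [0.363, 3.12, 0.0]
ft_force: [1.3, 0.8, -0.1]
grip_width: 0.519
grip_force: 0.0
```

Emit:
jog_arm(rows="-4.8 -2.8 0 0 0 0 1;-4.8 -2.8 0 0 0 0 1;-4.8 -2.8 0 0 0 0 1;-4.8 -2.8 0 0 0 0 1;-4.8 -2.8 0 0 0 0 1")

```text
time: 1.45
position: [0.5532, 0.2486, 0.2226]
tool_rot: [0.363, 3.12, 0.001]
ft_force: [0.0, 0.7, 1.0]
grip_width: 0.02
grip_force: 0.0
```

Emit:
jog_arm(rows="-1 -4.7 0 0 0 0 1;-1 -4.7 0 0 0 0 1;-1 -4.7 0 0 0 0 1;-1 -4.7 0 0 0 0 1;-1 -4.7 0 0 0 0 1")

```text
time: 2.08
position: [0.5466, 0.0081, 0.2226]
tool_rot: [0.363, 3.12, 0.0]
ft_force: [0.7, 0.3, -0.5]
grip_width: 0.008
grip_force: 0.0
```

Emit:
jog_arm(rows="-1 -4.7 0 0 0 0 1;-1 -4.7 0 0 0 0 1;-1 -4.7 0 0 0 0 1;0 0 0 0 0 0 1")

```text
time: 2.58
position: [0.5425, -0.1399, 0.2228]
tool_rot: [0.376, 3.119, -0.003]
ft_force: [-0.4, 0.3, -0.3]
grip_width: 0.004
grip_force: 0.0
```

Run:
```python
from h import *
import pickle
w=get("wrist"); cv2.imwrite("pics/w0.png",w["img"]); pickle.dump(w,open("w0.pkl","wb"))
P=np.array([.533,-.149,.06]);
print(ctrl.get_state()["position"],"pivot px",proj(w,P), proj(w,[.632,-.19,.06]), proj(w,[.58,-.081,.06]))
```

```text
[ 0.54315017 -0.13653995  0.22255552] pivot px [310.51181864 209.63976574] [294.84825626 316.68615507] [394.93704081 241.64322367]
```

View pics/w0.png

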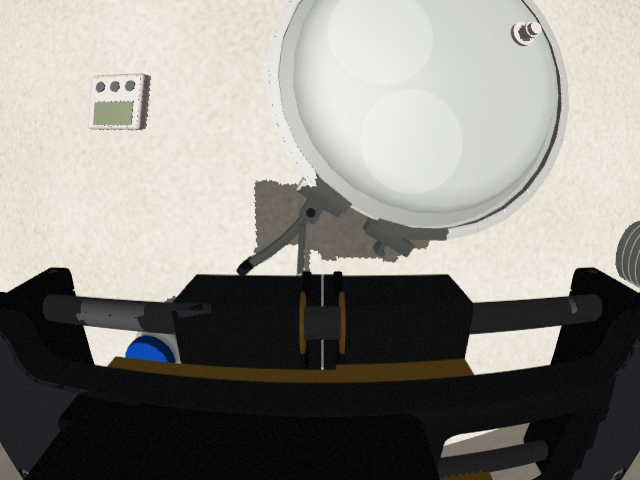

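Run:
```python
from h import *
import pickle
w=pickle.load(open("w0.pkl","rb"))
print("piv",plane(w,310,212,.07),"tip",plane(w,243,268,.065),"strip",plane(w,287,237,.065),"hookpt",plane(w,376,238,.06))
cv2.imwrite("pics/w0c.png",cv2.resize(w["img"][0:280,220:580],None,fx=2.2,fy=2.1,interpolation=cv2.INTER_CUBIC))
```

```text
piv [ 0.53312299 -0.14914042  0.07      ] tip [ 0.57018382 -0.22303034  0.065     ] strip [ 0.55117891 -0.17509731  0.065     ] hookpt [ 0.5724162  -0.09748397  0.06      ]
```

View pics/w0c.png

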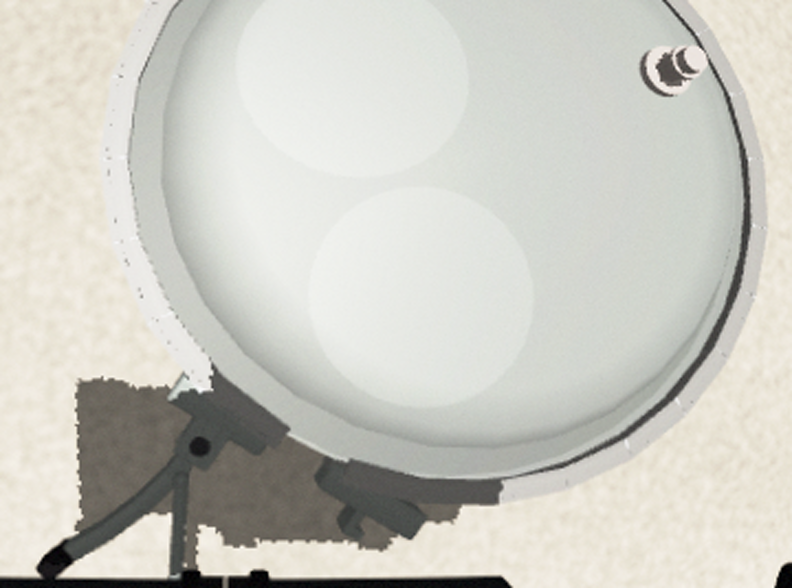

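Run:
```python
from h import *
import pickle
from scipy.optimize import least_squares
w=pickle.load(open("w0.pkl","rb"))
c=[(108,165),(112,200),(120,240),(133,278),(150,310),(172,345)]
p=np.array([plane(w,220+x/2.2,y/2.1,.06)[:2] for x,y in c]); P=np.array([.5331,-.1491])
s=least_squares(lambda q:np.r_[np.hypot(*(p-q).T)-.140,np.hypot(*(P-q))-.1573],[.443,-.021]); C=s.x
print(C,(s.fun*1e3).round(1))
for C in (C,np.array([.443,-.021])): print(np.degrees(np.arctan2(*(P-C)[::-1])-np.arctan2(-20,156)))
# rim flange outer (268) bottom/right arc via outer points of body: crop
c2=[(128,165),(160,290),(212,370),(290,430),(350,460),(430,476),(500,478)]
p2=np.array([plane(w,220+x/2.2,y/2.1,.072)[:2] for x,y in c2])
s2=least_squares(lambda q:np.hypot(*(p2-q[:2]).T)-q[2],[.443,-.021,.134]);print(s2.x,(s2.fun*1e3).round(1)); C=s2.x[:2]; print(np.degrees(np.arctan2(*(P-C)[::-1])-np.arctan2(-20,156)))
```

```text
[ 0.44319257 -0.01886549] [ 0.6  0.  -0.  -0.1 -0.7 -0.7  1. ]
-48.074970125026056
-47.573344693296015
[ 0.44345743 -0.01859969  0.1316822 ] [-0.1 -0.3  0.7 -0.4  0.2 -0.7  0.5]
-48.20849946937921
```

Emit:
jog_arm(rows="-0.55 -4.15 0 0 0 0 1;-0.55 -4.15 0 0 0 0.17 1;0 0 5 0 0 0.17 1;0 0 5 0 0 0.18 1;0 0 4 0 0 0 1")

```text
time: 3.25
position: [0.5354, -0.2151, 0.0803]
tool_rot: [-1.151, -2.921, -0.002]
ft_force: [0.4, 0.0, -0.2]
grip_width: 0.01
grip_force: 0.0
```

Emit:
jog_arm(rows="0 0 3 0 0 0 1;0 0 0 0 0 0 1")

```text
time: 3.5
position: [0.5338, -0.215, 0.0501]
tool_rot: [-1.148, -2.918, -0.0]
ft_force: [-0.7, 0.0, 0.2]
grip_width: 0.006
grip_force: 0.0
```

Emit:
jog_arm(rows="-0.3 1 0 0 0 0 1;-0.55 1.25 0 0 0 0 1;-0.55 1.2 0 0 0 0 1;-0.05 0.8 0 0 0 0 1;0 0.6 0 0 0 0 1")

```text
time: 4.12
position: [0.5791, -0.19, 0.0531]
tool_rot: [-1.149, -2.921, -0.002]
ft_force: [-1.9, -1.0, -0.3]
grip_width: 0.005
grip_force: 0.6
```

Run:
```python
from h import *
w=get("wrist"); cv2.imwrite("pics/w1.png",w["img"])
```

```text
(no output)
```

View pics/w1.png

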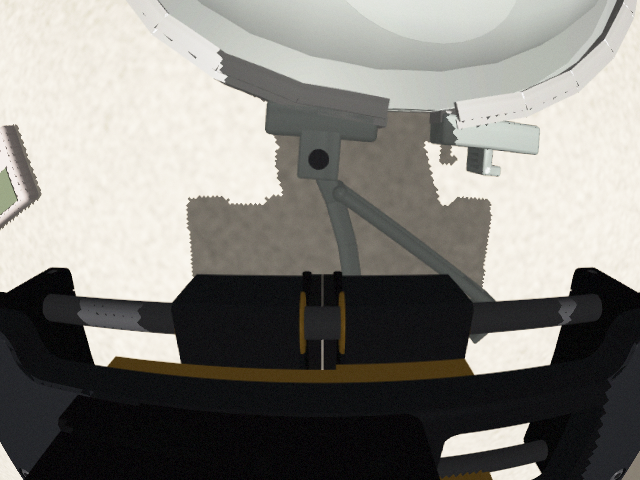

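Emit:
jog_arm(rows="0.1 0.4 0.1 0 0 0 1;0.1 0.3 0 0 0 0 1;0 0 0 0 0 0 1")

```text
time: 4.55
position: [0.5829, -0.1856, 0.0517]
tool_rot: [1.153, 2.922, 0.001]
ft_force: [-1.4, -0.6, -0.3]
grip_width: 0.007
grip_force: 0.0
```

Emit:
jog_arm(rows="0.05 0.2 0 0 0 0 1;0 0 0 0 0 0 1")

```text
time: 4.8
position: [0.5835, -0.184, 0.0516]
tool_rot: [1.153, 2.922, 0.0]
ft_force: [0.5, -0.7, 1.0]
grip_width: 0.005
grip_force: 0.2
```

Emit:
jog_arm(rows="0.05 0.15 0 0 0 0 1;0 0 0 0 0 0 1")

```text
time: 5.05
position: [0.5841, -0.1825, 0.0516]
tool_rot: [1.153, 2.922, 0.0]
ft_force: [0.2, -1.6, 0.1]
grip_width: 0.006
grip_force: 0.3
```

Emit:
jog_arm(rows="0.05 0.15 0 0 0 0 1;0 0 0 0 0 0 1")

```text
time: 5.3
position: [0.5848, -0.1808, 0.0516]
tool_rot: [1.153, 2.922, 0.0]
ft_force: [-0.1, -0.2, 1.1]
grip_width: 0.004
grip_force: 0.3
```

Emit:
jog_arm(rows="0.05 0.15 0 0 0 0 1;0 0 0 0 0 0 1")

```text
time: 5.55
position: [0.5853, -0.1793, 0.0515]
tool_rot: [-1.153, -2.922, -0.0]
ft_force: [0.4, 0.2, 0.6]
grip_width: 0.006
grip_force: 0.3
```

Emit:
jog_arm(rows="0.05 0.15 0 0 0 0 1;0 0 0 0 0 0 1")

```text
time: 5.8
position: [0.5859, -0.1779, 0.0514]
tool_rot: [-1.153, -2.922, -0.0]
ft_force: [-0.8, -0.2, -0.1]
grip_width: 0.01
grip_force: 0.3
```

Emit:
jog_arm(rows="0 -0.5 0 0 0 0 1;0 0 -5 0 0 0 1;-3 0 -3 0 0 0 0;-3 0 0 0 0 0 0;0 0 0 0 0 0 0")

```text
time: 6.42
position: [0.6271, -0.2248, 0.1318]
tool_rot: [1.155, 2.92, -0.002]
ft_force: [0.3, 0.6, -1.0]
grip_width: 0.263
grip_force: 0.0
```

Run:
```python
from h import *
import pickle
w=get("wrist"); cv2.imwrite("pics/w2.png",w["img"]); pickle.dump(w,open("w2.pkl","wb"))
print(ctrl.get_state())
print(proj(w,[.5331,-.1491,.07]))
```

```text
{'time': 6.475, 'joint_positions': array([-0.17313377,  0.46075815,  0.63353442,  1.54396747, -0.28251229,
        1.23066714,  1.32334402]), 'qd': array([-1.73131913e-02, -1.44941798e-02, -9.89955795e-03,  3.34967332e-02,
       -6.94253169e-05,  4.00395494e-03, -4.29598125e-03]), 'joint_torque': array([ 4.85895015e-01, -4.80893183e+01,  9.12749290e+00, -2.98371345e+01,
        3.87234322e-02, -5.68429939e-02,  3.23544606e-02]), 'position': array([ 0.62610648, -0.22354111,  0.13114999]), 'tool_rot': array([-1.15477617e+00, -2.92093837e+00,  6.48336302e-04]), 'ft_force': array([-0.65072867, -0.06916658, -0.54231561]), 'torque': array([-0.01767288,  0.03450797, -0.01466279]), 'grip_force': 0.0, 'grip_width': 0.3038823445631722}
[305.97597548  55.82072328]
```

View pics/w2.png

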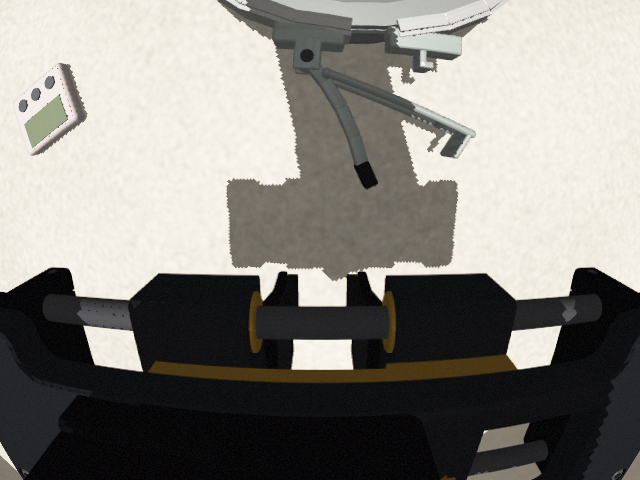

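The pivot is at (306,56), the lever tip at (370,187), the loop pin at (327,73), the loop tab from (473,132) to (460,156), and the hook lip near (428,66).

```bash
cat >> h.py <<'E'
P=np.array([.5331,-.1491]); Y=np.radians(-48.0)
M=np.array([[np.cos(Y),-np.sin(Y)],[np.sin(Y),np.cos(Y)]])
O=P-M@[.156,-.020]
toW=lambda c: O+M@(np.array(c)/1000)
toC=lambda p: (M.T@(np.array(p)[:2]-O))*1000
E
python3 - <<'E'
from h import *
import pickle
w=pickle.load(open("w2.pkl","rb"))
for n,u,v,z in [("piv",306,56,.07),("tip",370,187,.067),("lpin",327,73,.075),("tab in",472,132,.075),("tab out",460,157,.075),("hook lip a",432,67,.065),("lip b",424,70,.065),("plate",462,45,.065),("plateL",387,40,.065)]:
    print(n,toC(plane(w,u,v,z)).round(1))
q=2.5
print("push ang",np.degrees(q-1.91),"lpin@2.5",156+16*np.cos(q-1.59),-20+16*np.sin(q-1.59))
cv2.imwrite("pics/w2c.png",cv2.resize(w["img"][0:200,270:510],None,fx=3.3,fy=3,interpolation=cv2.INTER_CUBIC))
E
```

```text
piv [156.1 -20. ]
tip [232.5  25.7]
lpin [166.6  -6.7]
tab in [190.5  84.6]
tab out [207.   78.4]
hook lip a [152.4  57.9]
lip b [155.2  52.8]
plate [133.7  77. ]
plateL [139.2  28.1]
push ang 33.80450991271857 lpin@2.5 165.819931991821 -7.367940164960794
```

View pics/w2c.png

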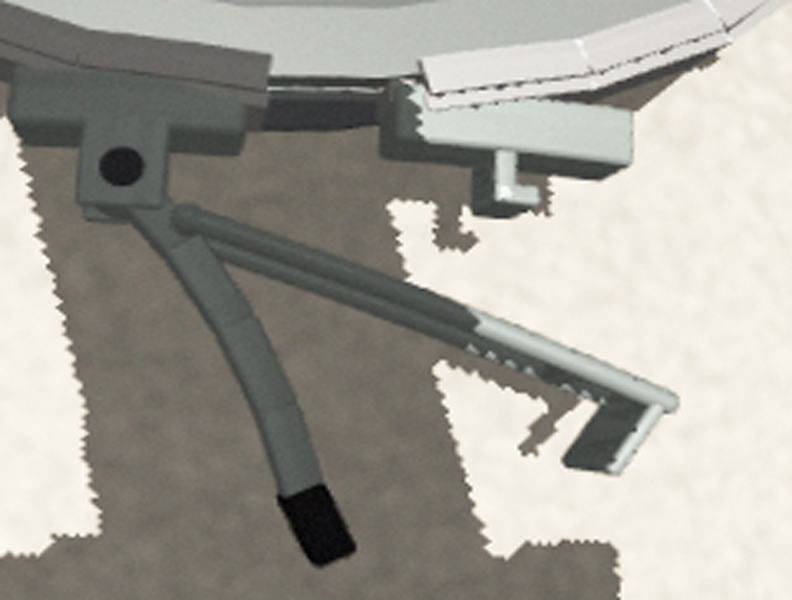

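Emit:
jog_arm(rows="2.9 4.05 0 0 0 0 0;2.9 4.05 0 0 0 0.18 0;0 0 0 0 0 0.18 0;0 0 2 0 0 0.18 0;0 0 0 0 0 0 0")

```text
time: 7.1
position: [0.6373, -0.1226, 0.1096]
tool_rot: [-1.885, -2.508, 0.003]
ft_force: [-0.5, 0.4, -0.7]
grip_width: 0.501
grip_force: 0.0
```

Run:
```python
from h import *
s=ctrl.get_state(); T=R.from_rotvec(s["tool_rot"]).as_matrix()
print(s["position"],np.degrees(np.arctan2(T[1,1],T[0,1])),s["grip_width"])
d=np.array([.6388,-.1254,.047])-s["position"]; print((T.T@d*100).round(2))
```

```text
[ 0.63733641 -0.12260574  0.10960667] 16.145436099562247 0.5011905653911166
[-0.32  0.09  6.26]
```

Emit:
jog_arm(rows="-0.3 0.1 3 0 0 0 0;0 0 3.2 0 0 0 0;0 0 0 0 0 0 0;0 0 0 0 0 0 0.4;0 0 0 0 0 0 0.7", force=3)

```text
time: 7.72
position: [0.6423, -0.127, 0.0515]
tool_rot: [1.889, 2.508, 0.003]
ft_force: [0.9, 0.3, 1.2]
grip_width: 0.353
grip_force: 0.0
```

Emit:
jog_arm(rows="0 0 0 0 0 0 0.9;0 0 0 0 0 0 1;0 0 0 0 0 0 1", force=3)

```text
time: 8.1
position: [0.6393, -0.1275, 0.0495]
tool_rot: [-1.89, -2.506, 0.004]
ft_force: [-6.5, -0.6, 5.2]
grip_width: 0.053
grip_force: 3.0
```

Emit:
jog_arm(rows="0 0 0 0 0 0 1;0 0 0 0 0 0 1")

```text
time: 8.35
position: [0.6389, -0.1282, 0.0496]
tool_rot: [-1.891, -2.505, 0.005]
ft_force: [-5.4, -2.1, 3.9]
grip_width: 0.042
grip_force: 3.0
```

Run:
```python
from h import *
import pickle
w=get("wrist"); pickle.dump(w,open("w3.pkl","wb")); s=ctrl.get_state(); print(toC(s["position"]),s["position"],s["ft_force"],s["grip_width"],s["torque"])
cv2.imwrite("pics/w3.png",cv2.resize(w["img"][0:300,180:460],None,fx=2,fy=2))
```

```text
[211.25977446  72.60558641] [ 0.63889537 -0.12820078  0.04960403] [-5.50082116 -1.56029771  3.85915451] 0.042324758183379024 [-0.39203389  1.28554647  0.02127812]
```

View pics/w3.png

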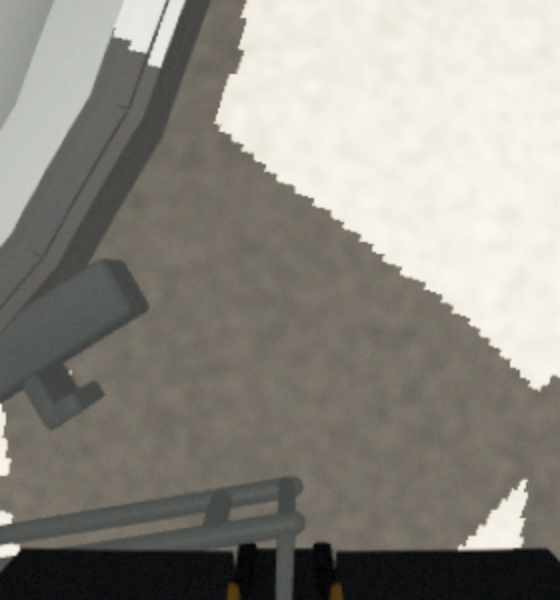

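Emit:
jog_arm(rows="0 -0.1 0 0 0 0 1;0 0 0 0 0 0 1")

```text
time: 8.65
position: [0.6389, -0.1279, 0.0496]
tool_rot: [-1.891, -2.507, 0.003]
ft_force: [-5.5, -1.8, 5.3]
grip_width: 0.039
grip_force: 3.0
```

Emit:
jog_arm(rows="0 -0.1 0 0 0 0 1;0 0 0 0 0 0 1")

```text
time: 8.9
position: [0.6387, -0.1276, 0.0496]
tool_rot: [-1.891, -2.508, 0.001]
ft_force: [-4.5, -2.2, 4.1]
grip_width: 0.034
grip_force: 3.0
```

Emit:
jog_arm(rows="0 -0.1 -0.2 0 0 0 1;0 0 0 0 0 0 1")

```text
time: 9.15
position: [0.6384, -0.1266, 0.0508]
tool_rot: [-1.89, -2.509, -0.001]
ft_force: [-0.4, -0.7, -2.8]
grip_width: 0.041
grip_force: 3.0
```

Emit:
jog_arm(rows="0 -0.1 -0.1 0 0 0 1;0 0 0 0 0 0 1")

```text
time: 9.4
position: [0.6383, -0.1268, 0.0526]
tool_rot: [1.889, 2.509, 0.003]
ft_force: [3.4, 2.2, -5.3]
grip_width: 0.039
grip_force: 3.0
```

Emit:
jog_arm(rows="0 0.07 0.1 0 0 0 1;0 0 0 0 0 0 1")

```text
time: 9.65
position: [0.6387, -0.1277, 0.0522]
tool_rot: [1.89, 2.508, 0.001]
ft_force: [1.9, 1.4, -0.3]
grip_width: 0.044
grip_force: 3.0
```

Emit:
jog_arm(rows="0 0 0.05 0 0 0 1;0 0 0 0 0 0 1")

```text
time: 9.9
position: [0.6387, -0.1278, 0.0519]
tool_rot: [1.89, 2.508, 0.001]
ft_force: [1.0, 0.4, 2.4]
grip_width: 0.041
grip_force: 3.0
```

Emit:
jog_arm(rows="1.04 0 0 0 0 -0.113 1;0 0 0 0 0 0 1")

```text
time: 10.15
position: [0.6356, -0.1168, 0.0517]
tool_rot: [1.746, 2.611, 0.002]
ft_force: [1.3, 0.5, 2.2]
grip_width: 0.042
grip_force: 3.0
```

Emit:
jog_arm(rows="1.04 0 0 0 0 -0.113 1;0 0 0 0 0 0 1")

```text
time: 10.4
position: [0.6318, -0.1074, 0.0516]
tool_rot: [1.598, 2.704, 0.002]
ft_force: [2.2, 1.2, 3.9]
grip_width: 0.037
grip_force: 3.0
```

Emit:
jog_arm(rows="1.04 0.05 -0.07 0 0 -0.113 1;0 0 0 0 0 0 1")

```text
time: 10.65
position: [0.6268, -0.0981, 0.0518]
tool_rot: [-1.445, -2.79, -0.001]
ft_force: [2.5, 2.4, 1.5]
grip_width: 0.038
grip_force: 3.0
```

Emit:
jog_arm(rows="1.04 0.03 0 0 0 -0.113 1;0 0 0 0 0 0 1")

```text
time: 10.9
position: [0.6209, -0.0897, 0.0518]
tool_rot: [-1.286, -2.866, -0.001]
ft_force: [2.2, 2.4, 1.2]
grip_width: 0.04
grip_force: 3.0
```

```bash
cat > st.py <<'E'
from h import *
s=ctrl.get_state(); T=R.from_rotvec(s["tool_rot"]).as_matrix()
c=toC(s["position"]); print("t",s["time"],"C",c.round(2),"z",s["position"][2].round(4),"ydirC",(np.degrees(np.arctan2(T[1,1],T[0,1]))+48).round(1),"F chamber",(M.T@s["ft_force"][:2]).round(2),s["ft_force"][2].round(2),"Ftool",(T.T@s["ft_force"]).round(1),"gw mm",(s["grip_width"]*87).round(1))
E
python3 st.py
```

```text
Traceback (most recent call last):
  File "st.py", line 3, in <module>
    c=toC(s["position"]); print("t",s["time"],"C",c.round(2),"z",s["position"][2].round(4),"ydirC",(np.degrees(np.arctan2(T[1,1],T[0,1]))+48).round(1),"F chamber",(M.T@s["ft_force"][:2]).round(2),s["ft_force"][2].round(2),"Ftool",(T.T@s["ft_force"]).round(1),"gw mm",(s["grip_width"]*87).round(1))
                                                                                                                                                                                                                                                                           ^^^^^^^^^^^^^^^^^^^^^^^^^^
AttributeError: 'float' object has no attribute 'round'
```

```bash
sed -i 's/(s\["grip_width"\]\*87).round(1)/round(s["grip_width"]*87,1)/' st.py
```

Emit:
jog_arm(rows="0.24 0.05 0 0 0 -0.026 1;0.24 0 0 0 0 -0.026 1;0 0 0 0 0 0 1")

```text
time: 11.28
position: [0.6179, -0.086, 0.0518]
tool_rot: [-1.206, -2.901, -0.001]
ft_force: [2.0, 2.2, 1.7]
grip_width: 0.044
grip_force: 3.0
```

Emit:
jog_arm(rows="0.16 0 0 0 0 -0.018 1;0 0 0 0 0 0 1")

```text
time: 11.52
position: [0.6168, -0.0847, 0.0518]
tool_rot: [-1.179, -2.912, -0.001]
ft_force: [1.8, 3.2, 1.8]
grip_width: 0.043
grip_force: 3.0
```

Emit:
jog_arm(rows="0.1 0 0 0 0 -0.011 1;0 0 0 0 0 0 1")

```text
time: 11.78
position: [0.6161, -0.084, 0.0518]
tool_rot: [1.163, 2.918, 0.001]
ft_force: [3.0, 2.7, 1.2]
grip_width: 0.038
grip_force: 3.0
```

```bash
python3 st.py
```

```text
t 11.775 C [163.17  85.25] z 0.0518 ydirC 94.5 F chamber [0.01 3.98] 1.2 Ftool [-0.3  4.  -1.2] gw mm 3.3
```

Emit:
jog_arm(rows="0.1 0 0 0 0 -0.011 1;0 0 0 0 0 0 1")

```text
time: 12.02
position: [0.6156, -0.0835, 0.0518]
tool_rot: [1.147, 2.924, 0.0]
ft_force: [3.4, 2.6, -0.0]
grip_width: 0.041
grip_force: 3.0
```

Emit:
jog_arm(rows="0.1 0.03 0 0 0 -0.011 1;0 0 0 0 0 0 1")

```text
time: 12.28
position: [0.6156, -0.0834, 0.0519]
tool_rot: [1.131, 2.929, -0.0]
ft_force: [5.3, 2.2, -0.5]
grip_width: 0.042
grip_force: 3.0
```

```bash
python3 st.py
```

```text
t 12.275 C [162.36  85.29] z 0.0519 ydirC 95.8 F chamber [1.9  5.36] -0.45 Ftool [-2.4  5.1  0.5] gw mm 3.7
```

Emit:
jog_arm(rows="0.02 -0.15 0 0 0 -0.01 1;0 0 0 0 0 0 1")

```text
time: 12.52
position: [0.6149, -0.0841, 0.052]
tool_rot: [1.116, 2.933, 0.0]
ft_force: [6.6, 1.8, -1.6]
grip_width: 0.066
grip_force: 3.0
```

Emit:
jog_arm(rows="0.02 -0.15 0 0 0 -0.01 1;0 0 0 0 0 0 1")

```text
time: 12.78
position: [0.6139, -0.0853, 0.052]
tool_rot: [1.101, 2.939, 0.0]
ft_force: [7.1, 1.7, -1.2]
grip_width: 0.102
grip_force: 3.0
```

```bash
python3 st.py
```

```text
t 12.775 C [162.62  82.76] z 0.052 ydirC 96.9 F chamber [3.48 6.43] -1.23 Ftool [-4.2  6.   1.2] gw mm 8.9
```

Emit:
jog_arm(rows="-0.1 0 0 0 0 0.02 1;0 0 0 0 0 0 1", force=4)

```text
time: 13.02
position: [0.6141, -0.0846, 0.0519]
tool_rot: [1.13, 2.93, 0.002]
ft_force: [4.1, 4.2, 1.1]
grip_width: 0.039
grip_force: 4.0
```

```bash
python3 st.py
```

```text
t 13.025 C [162.25  83.39] z 0.0519 ydirC 95.8 F chamber [-0.37  5.84] 1.11 Ftool [-0.2  5.9 -1.1] gw mm 3.4
```

Emit:
jog_arm(rows="0.03 -0.15 0 0 0 -0.01 1;0 0 0 0 0 0 1")

```text
time: 13.28
position: [0.6125, -0.0858, 0.0519]
tool_rot: [1.116, 2.936, 0.001]
ft_force: [4.3, 3.6, 1.2]
grip_width: 0.04
grip_force: 4.0
```

Emit:
jog_arm(rows="0.03 -0.15 0 0 0 -0.01 1;0 0 0 0 0 0 1")

```text
time: 13.52
position: [0.611, -0.087, 0.0518]
tool_rot: [1.101, 2.942, 0.001]
ft_force: [2.9, 2.9, 1.5]
grip_width: 0.039
grip_force: 4.0
```

```bash
python3 st.py
```

```text
t 13.525 C [161.98  79.5 ] z 0.0518 ydirC 96.9 F chamber [-0.25  4.07] 1.53 Ftool [-0.2  4.1 -1.5] gw mm 3.4
```

Emit:
jog_arm(rows="0.06 -0.15 0 0 0 -0.011 1;0 0 0 0 0 0 1")

```text
time: 13.78
position: [0.6099, -0.0879, 0.0519]
tool_rot: [1.085, 2.947, 0.001]
ft_force: [4.3, 3.6, -0.3]
grip_width: 0.04
grip_force: 4.0
```

Emit:
jog_arm(rows="0.05 -0.15 0 0 0 -0.011 1;0 0 0 0 0 0 1")

```text
time: 14.02
position: [0.6088, -0.0888, 0.052]
tool_rot: [1.069, 2.952, 0.001]
ft_force: [4.7, 3.3, -0.2]
grip_width: 0.038
grip_force: 4.0
```

```bash
python3 st.py
```

```text
t 14.025 C [161.84  76.61] z 0.052 ydirC 98.2 F chamber [0.66 5.67] -0.17 Ftool [-1.5  5.5  0.2] gw mm 3.3
```

Emit:
jog_arm(rows="0.03 -0.15 0 0 0 -0.011 1;0 0 0 0 0 0 1")

```text
time: 14.28
position: [0.6077, -0.0898, 0.052]
tool_rot: [1.052, 2.958, 0.001]
ft_force: [5.1, 3.3, 0.5]
grip_width: 0.043
grip_force: 4.0
```

Emit:
jog_arm(rows="0.03 -0.15 0 0 0 -0.011 1;0 0 0 0 0 0 1")

```text
time: 14.52
position: [0.6067, -0.0908, 0.052]
tool_rot: [1.036, 2.963, 0.001]
ft_force: [5.4, 2.1, -0.6]
grip_width: 0.042
grip_force: 4.0
```

```bash
python3 st.py
```

```text
t 14.525 C [161.9   73.72] z 0.052 ydirC 99.5 F chamber [2.01 5.43] -0.61 Ftool [-2.9  5.   0.6] gw mm 3.7
```

Emit:
jog_arm(rows="0 -0.15 0 0 0 -0.008 1;0 0 0 0 0 0 1")

```text
time: 14.78
position: [0.6056, -0.0919, 0.052]
tool_rot: [1.024, 2.968, 0.001]
ft_force: [5.6, 3.0, -0.3]
grip_width: 0.04
grip_force: 4.0
```

Emit:
jog_arm(rows="0 -0.15 0 0 0 -0.008 1;0 0 0 0 0 0 1")

```text
time: 15.02
position: [0.6055, -0.0921, 0.052]
tool_rot: [1.011, 2.971, 0.003]
ft_force: [7.0, 4.3, -1.9]
grip_width: 0.043
grip_force: 4.0
```

```bash
python3 st.py
```

```text
t 15.025 C [162.1   71.96] z 0.052 ydirC 100.4 F chamber [1.47 8.05] -1.87 Ftool [-2.9  7.6  1.9] gw mm 3.7
```

Emit:
jog_arm(rows="-0.1 0.1 0 0 0 0 0.4;0 0 0 0 0 0 0.4;0 0 0 0 0 0 0.4")

```text
time: 15.4
position: [0.6038, -0.0939, 0.0511]
tool_rot: [-1.014, -2.971, 0.002]
ft_force: [0.6, 0.3, 0.4]
grip_width: 0.265
grip_force: 0.0
```

Emit:
jog_arm(rows="-0.4 0 0 0 0 0 0.4;0 0 -3 0 0 0 0.4;0 0 -5 0 0 0 1;-4 0 0 0 0 0 1;0 0 0 0 0 0 1")

```text
time: 16.02
position: [0.6412, -0.1224, 0.1323]
tool_rot: [1.016, 2.971, -0.003]
ft_force: [-0.4, 0.6, -0.1]
grip_width: 0.053
grip_force: 0.0
```

```bash
python3 st.py
python3 - <<'E'
from h import *
import pickle
w=get("wrist"); pickle.dump(w,open("w4.pkl","wb"))
for c in [(156,-20),(145,55),(151.5,57),(200,0)]: print(c,proj(w,[*toW(c),.068]).round())
cv2.imwrite("pics/w4.png",cv2.resize(w["img"][0:280,150:510],None,fx=2.1,fy=2.1,interpolation=cv2.INTER_CUBIC))
E
```

```text
t 16.025 C [208.49  78.23] z 0.1323 ydirC 100.2 F chamber [-0.68  0.08] -0.09 Ftool [0.7 0.2 0.1] gw mm 4.6
(156, -20) [183. 144.]
(145, 55) [302. 143.]
(151.5, 57) [304. 155.]
(200, 0) [204. 216.]
```

View pics/w4.png

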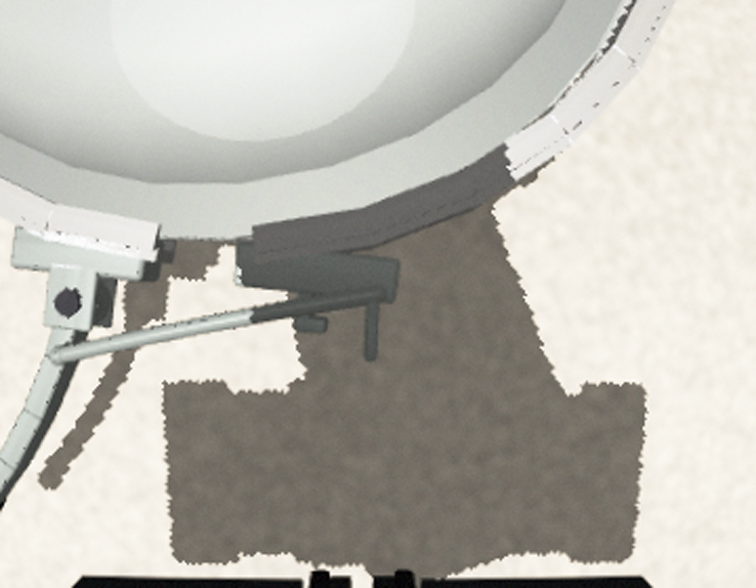

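The loop's leg runs over the hook at crop (320,300) and the lip shows outward of it at (312,323). The tab is at (372,330), so the bar sits at the seat. The loop pin is at (55,355). Next I plan the throw.

```bash
cat > plan.py <<'E'
from h import *
import sys
s=ctrl.get_state(); T=R.from_rotvec(s["tool_rot"]).as_matrix(); print("j",s["joint_positions"].round(2))
def fc(q,off):
    n=q-2.09+np.pi/2
    return np.array([156+62*np.cos(q-1.91)+off*np.cos(n),-20+62*np.sin(q-1.91)+off*np.sin(n)]),n
off=float(sys.argv[1]); z=float(sys.argv[2]); qs=[float(a) for a in sys.argv[3:]]
p=s["position"][:2].copy(); a=np.arctan2(T[1,1],T[0,1]); zz=s["position"][2]
for q in qs:
    c,n=fc(q,off); t=toW(c); n+=Y; d=t-p
    y=np.array([np.cos(a),np.sin(a)]); x=np.array([-np.sin(a),np.cos(a)])
    print(q,"row",(d@x*100).round(2),(d@y*100).round(2),round((zz-z)*100,2),"turn",round(a-n,3),"world",t.round(4))
    p,a,zz=t,n,z
E
python3 plan.py 34 .048 1.6; python3 plan.py 19 .048 1.6 1.45 1.3 1.15 1 .85 .7 .55 .4 .25 .1 0|tail -12
```

```text
j [-0.31  0.42  0.59  1.58 -0.24  1.22  1.24]
1.6 row -0.85 -9.0 8.34 turn 0.669 world [ 0.5916 -0.1975]
1.6 row 0.08 -10.17 8.34 turn 0.669 world [ 0.577  -0.2011]
1.45 row -0.38 -0.95 0.0 turn 0.15 world [ 0.5687 -0.207 ]
1.3 row -0.38 -0.95 0.0 turn 0.15 world [ 0.5597 -0.2117]
1.15 row -0.38 -0.95 0.0 turn 0.15 world [ 0.55  -0.215]
1.0 row -0.38 -0.95 0.0 turn 0.15 world [ 0.54   -0.2168]
0.85 row -0.38 -0.95 0.0 turn 0.15 world [ 0.5298 -0.217 ]
0.7 row -0.38 -0.95 0.0 turn 0.15 world [ 0.5197 -0.2158]
0.55 row -0.38 -0.95 0.0 turn 0.15 world [ 0.5099 -0.213 ]
0.4 row -0.38 -0.95 0.0 turn 0.15 world [ 0.5006 -0.2088]
0.25 row -0.38 -0.95 0.0 turn 0.15 world [ 0.492  -0.2033]
0.1 row -0.38 -0.95 0.0 turn 0.15 world [ 0.4844 -0.1966]
0.0 row -0.27 -0.62 0.0 turn 0.1 world [ 0.4799 -0.1915]
```

Emit:
jog_arm(rows="-0.4 -4.5 0 0 0 0 1;-0.45 -4.5 0 0 0 0.16 1;0 0 0 0 0 0.17 1;0 0 0 0 0 0.17 1;0 0 4 0 0 0.17 1", force=20)

```text
time: 16.7
position: [0.5935, -0.1963, 0.0937]
tool_rot: [1.939, 2.467, 0.005]
ft_force: [-0.1, 0.4, -0.5]
grip_width: 0.003
grip_force: 0.0
```

Emit:
jog_arm(rows="0 0 4.3 0 0 0 1;0 0 0 0 0 0 1")

```text
time: 16.95
position: [0.5881, -0.1942, 0.045]
tool_rot: [-1.929, -2.469, 0.005]
ft_force: [-0.4, 0.9, -0.5]
grip_width: 0.007
grip_force: 0.0
```

```bash
python3 st.py;python3 plan.py 19 .048 1.6
```

```text
t 16.95 C [226.3   -9.32] z 0.045 ydirC 62.0 F chamber [-0.97  0.32] -0.48 Ftool [ 1.  -0.2  0.5] gw mm 0.6
j [-0.28  0.48  0.7   1.73 -0.35  1.06  0.79]
1.6 row -0.4 -1.24 -0.3 turn 0.002 world [ 0.577  -0.2011]
```

Emit:
jog_arm(rows="-0.2 -0.6 -0.3 0 0 0 1;-0.2 -0.6 0 0 0 0 1;-0.2 -0.47 0 0 0 0.075 1;0 0 0 0 0 0 1")

```text
time: 17.45
position: [0.5772, -0.207, 0.0533]
tool_rot: [2.026, 2.399, 0.002]
ft_force: [0.3, -0.1, 0.0]
grip_width: 0.006
grip_force: 0.0
```

Emit:
jog_arm(rows="-0.19 -0.47 0 0 0 0.075 1;-0.19 -0.47 0 0 0 0.075 1;0 0 0 0 0 0 1")

```text
time: 17.82
position: [0.5689, -0.2111, 0.0527]
tool_rot: [2.197, 2.243, 0.002]
ft_force: [0.4, 0.4, -0.0]
grip_width: 0.006
grip_force: 0.2
```

```bash
python3 st.py
```

```text
t 17.825 C [226.04 -34.91] z 0.0527 ydirC 49.2 F chamber [-0.04  0.61] -0.0 Ftool [0.4 0.4 0. ] gw mm 0.5
```

```bash
python3 plan.py 19 .049 1.3 1.15 1.0
```

```text
j [-0.31  0.45  0.77  1.77 -0.36  1.06  0.61]
1.3 row -0.04 -0.92 0.37 turn 0.078 world [ 0.5597 -0.2117]
1.15 row -0.38 -0.95 0.0 turn 0.15 world [ 0.55  -0.215]
1.0 row -0.38 -0.95 0.0 turn 0.15 world [ 0.54   -0.2168]
```

Emit:
jog_arm(rows="-0.04 -0.5 0.35 0 0 0.04 1;0 -0.42 0 0 0 0.04 1;0 0 0 0 0 0 1")

```text
time: 18.2
position: [0.5593, -0.2121, 0.0486]
tool_rot: [2.288, 2.151, 0.0]
ft_force: [3.2, -1.7, 0.6]
grip_width: 0.005
grip_force: 1.4
```

Emit:
jog_arm(rows="-0.19 -0.47 0 0 0 0.075 1;-0.19 -0.47 0 0 0 0.075 1;0 0 0 0 0 0 1")

```text
time: 18.58
position: [0.5497, -0.215, 0.0486]
tool_rot: [2.441, 1.975, 0.0]
ft_force: [3.5, -2.9, 0.8]
grip_width: 0.006
grip_force: 1.8
```

```bash
python3 st.py;  python3 plan.py 19 .049 1.0 .85
```

```text
t 18.575 C [216.08 -51.78] z 0.0486 ydirC 35.9 F chamber [4.45 0.65] 0.82 Ftool [-2.1  4.  -0.8] gw mm 0.5
j [-0.35  0.44  0.83  1.82 -0.37  1.04  0.41]
1.0 row -0.37 -0.91 -0.04 turn 0.147 world [ 0.54   -0.2168]
0.85 row -0.38 -0.95 0.0 turn 0.15 world [ 0.5298 -0.217 ]
```

Emit:
jog_arm(rows="-0.19 -0.47 0 0 0 0.075 1;-0.19 -0.47 0 0 0 0.075 1;0 0 0 0 0 0 1")

```text
time: 18.95
position: [0.5397, -0.2168, 0.0486]
tool_rot: [2.582, 1.786, -0.0]
ft_force: [4.6, -3.8, 0.3]
grip_width: 0.006
grip_force: 2.2
```

Emit:
jog_arm(rows="-0.19 -0.47 0 0 0 0.075 1;-0.19 -0.47 0 0 0 0.075 1;0 0 0 0 0 0 1")

```text
time: 19.32
position: [0.5294, -0.2172, 0.0486]
tool_rot: [2.708, 1.587, -0.0]
ft_force: [4.2, -4.5, 0.7]
grip_width: 0.005
grip_force: 2.4
```

```bash
python3 st.py;  python3 plan.py 19 .049 .85 .7
```

```text
t 19.325 C [204.11 -68.3 ] z 0.0486 ydirC 18.7 F chamber [6.14 0.1 ] 0.74 Ftool [-1.9  5.8 -0.7] gw mm 0.4
j [-0.41  0.43  0.91  1.87 -0.39  1.03  0.15]
0.85 row 0.03 0.03 -0.04 turn -0.004 world [ 0.5298 -0.217 ]
0.7 row -0.38 -0.95 0.0 turn 0.15 world [ 0.5197 -0.2158]
```

Emit:
jog_arm(rows="-0.19 -0.47 0 0 0 0.075 1;-0.19 -0.47 0 0 0 0.075 1;0 0 0 0 0 0 1")

```text
time: 19.7
position: [0.519, -0.2159, 0.0486]
tool_rot: [2.819, 1.379, -0.001]
ft_force: [2.6, -5.4, 1.0]
grip_width: 0.007
grip_force: 2.4
```

Emit:
jog_arm(rows="-0.19 -0.47 0 0 0 0.075 1;-0.19 -0.47 0 0 0 0.075 1;0 0 0 0 0 0 1")

```text
time: 20.08
position: [0.5088, -0.2127, 0.0485]
tool_rot: [2.915, 1.164, -0.002]
ft_force: [1.5, -5.9, 1.0]
grip_width: 0.004
grip_force: 2.2
```

Emit:
jog_arm(rows="-0.19 -0.47 0 0 0 0.075 1;-0.19 -0.47 0 0 0 0.075 1;0 0 0 0 0 0 1")

```text
time: 20.45
position: [0.4994, -0.2074, 0.0482]
tool_rot: [2.995, 0.944, -0.003]
ft_force: [0.9, -4.9, 1.5]
grip_width: 0.003
grip_force: 2.0
```

```bash
python3 st.py;  python3 plan.py 19 .049 .25 .1 0
```

```text
t 20.45 C [176.77 -84.09] z 0.0482 ydirC -7.0 F chamber [ 4.29 -2.59] 1.53 Ftool [-2.1  4.6 -1.5] gw mm 0.3
j [-0.54  0.4   1.04  1.94 -0.4   1.02 -0.27]
0.25 row -0.37 -0.76 -0.08 turn 0.147 world [ 0.492  -0.2033]
0.1 row -0.38 -0.95 0.0 turn 0.15 world [ 0.4844 -0.1966]
0.0 row -0.27 -0.62 0.0 turn 0.1 world [ 0.4799 -0.1915]
```

Emit:
jog_arm(rows="-0.15 -0.45 0 0 0 0.02 1;-0.15 -0.4 0 0 0 0.02 1;0 0 0 0 0 0 1")

```text
time: 20.82
position: [0.4923, -0.2011, 0.0481]
tool_rot: [-3.014, -0.884, 0.002]
ft_force: [-0.6, -5.0, 0.5]
grip_width: 0.005
grip_force: 1.8
```

```bash
python3 st.py;  python3 plan.py 19 .049 .1 0
```

```text
t 20.825 C [167.33 -85.09] z 0.0481 ydirC -9.3 F chamber [ 3.36 -3.79] 0.52 Ftool [-3.2  3.9 -0.5] gw mm 0.5
j [-0.57  0.39  1.06  1.96 -0.4   1.02 -0.32]
0.1 row -0.42 -0.81 -0.09 turn 0.257 world [ 0.4844 -0.1966]
0.0 row -0.27 -0.62 0.0 turn 0.1 world [ 0.4799 -0.1915]
```

Emit:
jog_arm(rows="-0.2 -0.4 0 0 0 0.03 1;-0.1 -0.2 0 0 0 0.03 1;0 0 0 0 0 0 1")

```text
time: 21.2
position: [0.4871, -0.1964, 0.048]
tool_rot: [-3.038, -0.793, 0.001]
ft_force: [0.0, -2.2, 0.2]
grip_width: 0.007
grip_force: 0.6
```

Emit:
jog_arm(rows="-0.12 -0.25 0 0 0 0.02 1;0 0 0 0 0 0 1")

```text
time: 21.45
position: [0.4852, -0.1948, 0.0481]
tool_rot: [-3.046, -0.762, -0.0]
ft_force: [0.5, -1.0, -0.3]
grip_width: 0.006
grip_force: 0.3
```

```bash
python3 st.py;  python3 plan.py 19 .049 0
```

```text
t 21.45 C [157.85 -86.18] z 0.0481 ydirC -13.9 F chamber [ 1.03 -0.29] -0.29 Ftool [-0.   1.1  0.3] gw mm 0.5
j [-0.61  0.37  1.09  1.99 -0.39  1.01 -0.41]
0.0 row -0.31 -0.54 -0.09 turn 0.277 world [ 0.4799 -0.1915]
```

Emit:
jog_arm(rows="-0.12 -0.25 0 0 0 0.02 1;0 0 0 0 0 0 1")

```text
time: 21.7
position: [0.4826, -0.1936, 0.0482]
tool_rot: [-3.054, -0.731, 0.001]
ft_force: [0.1, -0.9, -0.4]
grip_width: 0.003
grip_force: 0.2
```

Emit:
jog_arm(rows="-0.05 -0.2 0 0 0 0.02 1;0 0 0 0 0 0 1")

```text
time: 21.95
position: [0.4813, -0.1922, 0.0482]
tool_rot: [-3.062, -0.7, 0.001]
ft_force: [0.4, -0.5, -1.1]
grip_width: 0.002
grip_force: 0.1
```

Emit:
jog_arm(rows="-0.05 -0.15 0 0 0 0.02 1;0 0 0 0 0 0 1")

```text
time: 22.2
position: [0.4802, -0.1912, 0.0482]
tool_rot: [-3.069, -0.67, 0.001]
ft_force: [0.1, -0.0, 0.7]
grip_width: 0.007
grip_force: 0.1
```

```bash
python3 st.py;  python3 plan.py 19 .049 0
```

```text
t 22.2 C [151.92 -87.49] z 0.0482 ydirC -17.4 F chamber [0.07 0.03] 0.71 Ftool [ 0.1  0.1 -0.7] gw mm 0.6
j [-0.64  0.36  1.12  2.   -0.39  1.01 -0.47]
0.0 row -0.04 0.01 -0.08 turn 0.216 world [ 0.4799 -0.1915]
```

Emit:
jog_arm(rows="0 -0.15 0 0 0 0 1;0 0 0 0 0 0 1")

```text
time: 22.45
position: [0.4796, -0.1898, 0.0481]
tool_rot: [-3.069, -0.67, 0.0]
ft_force: [-0.4, -1.7, -0.1]
grip_width: 0.004
grip_force: 0.0
```

Emit:
jog_arm(rows="0 -0.15 0 0 0 0 1;0 0 0 0 0 0 1")

```text
time: 22.7
position: [0.4792, -0.1884, 0.0482]
tool_rot: [-3.069, -0.67, -0.0]
ft_force: [-0.0, -0.3, -0.2]
grip_width: 0.006
grip_force: 0.0
```

Emit:
jog_arm(rows="0 1.5 0 0 0 0 1;0 1.5 0 0 0 0 1;0 0 -5 0 0 -0.17 1;0 0 -4 0 0 -0.18 1;0 2 0 0 0 -0.18 1")

```text
time: 23.32
position: [0.5082, -0.2299, 0.1417]
tool_rot: [2.779, 1.461, 0.01]
ft_force: [-0.0, 0.3, 0.5]
grip_width: 0.006
grip_force: 0.0
```

Emit:
jog_arm(rows="0 2 0 0 0 -0.18 1;0 2 0 0 0 -0.18 1;0 2 0 0 0 -0.18 1;0 2 0 0 0 -0.18 1;0 2 0 0 0 -0.18 1")

```text
time: 23.95
position: [0.6, -0.2547, 0.138]
tool_rot: [-1.872, -2.523, 0.0]
ft_force: [0.0, -0.7, 0.1]
grip_width: 0.007
grip_force: 0.0
```

Emit:
jog_arm(rows="0 1 0 0 0 -0.18 1;0 0 0 0 0 -0.18 1;0 0 0 0 0 0 1")

```text
time: 24.32
position: [0.6091, -0.2514, 0.1381]
tool_rot: [-1.4, -2.812, -0.0]
ft_force: [1.4, 0.3, -0.1]
grip_width: 0.009
grip_force: 0.0
```

```bash
python3 st.py
python3 - <<'E'
from h import *
import pickle
w=get("wrist"); pickle.dump(w,open("w5.pkl","wb")); print(ctrl.get_state()["position"])
for n,c,z in [("piv",(156,-20),.07),("tip0",(156+82*np.cos(-1.96),-20+82*np.sin(-1.96)),.067),("tip.2",(156+82*np.cos(-1.76),-20+82*np.sin(-1.76)),.067),("seat45",(145,45),.068)]: print(n,proj(w,[*toW(c),z]).round())
E
```

```text
t 24.325 C [282.87 -32.  ] z 0.1381 ydirC 85.1 F chamber [0.66 1.23] -0.1 Ftool [-0.5  1.3  0.1] gw mm 0.8
[ 0.60896193 -0.25147958  0.13809079]
piv [323.  47.]
tip0 [201.  20.]
tip.2 [196.  43.]
seat45 [423.  29.]
```

Emit:
jog_arm(rows="3 0 -2 0 0 0 1;3 0 -2 0 0 0 1;0 0 0 0 0 0 1")

```text
time: 24.75
position: [0.5733, -0.202, 0.1798]
tool_rot: [1.397, 2.812, 0.004]
ft_force: [1.3, 0.8, -0.6]
grip_width: 0.006
grip_force: 0.0
```

Run:
```python
from h import *
import pickle
w=get("wrist"); pickle.dump(w,open("w5.pkl","wb")); im=w["img"]
for n,c,z in [("piv",(156,-20),.07),("tip0",(156+82*np.cos(-1.96),-20+82*np.sin(-1.96)),.067),("seat45",(145,45),.068)]: print(n,proj(w,[*toW(c),z]).round())
m=(im.max(2)<25).astype(np.uint8); m[265:]=0
n,l,st,c=cv2.connectedComponentsWithStats(m)
for i in range(1,n):
    if st[i,4]>15: 
        a=toC(plane(w,*c[i],.067)); r=a-[156,-20]; print(st[i],c[i].round(),a.round(1),"r",np.hypot(*r).round(1),"q",(np.arctan2(r[1],r[0])+1.96).round(3))
# loop tab / hook: gray profile at outer side
g=cv2.cvtColor(im,cv2.COLOR_BGR2GRAY)
print("rows=x chamber, cols=y chamber from 30 step 2")
for x in range(144,186,3): print(x,[int(g[tuple(proj(w,[*toW((x,y)),.075]).round().astype(int)[::-1])]) for y in range(30,80,2)])
```

```text
piv [320. 143.]
tip0 [216. 113.]
seat45 [407. 123.]
rows=x chamber, cols=y chamber from 30 step 2
144 [207, 200, 190, 178, 169, 208, 195, 189, 189, 160, 125, 134, 93, 136, 160, 145, 180, 234, 240, 235, 235, 239, 236, 234, 236]
147 [126, 131, 166, 179, 189, 199, 184, 194, 202, 205, 208, 206, 200, 191, 186, 172, 236, 234, 236, 236, 233, 235, 237, 234, 233]
150 [77, 183, 172, 164, 151, 133, 148, 119, 132, 191, 76, 74, 75, 80, 208, 210, 236, 237, 232, 235, 233, 238, 239, 233, 233]
153 [109, 109, 73, 72, 199, 229, 208, 208, 220, 225, 71, 71, 70, 117, 200, 236, 241, 239, 237, 236, 231, 230, 234, 234, 238]
156 [240, 234, 204, 138, 182, 161, 143, 111, 185, 183, 71, 75, 75, 217, 201, 237, 236, 237, 237, 237, 239, 238, 232, 232, 240]
159 [237, 237, 238, 239, 234, 238, 169, 105, 234, 185, 71, 73, 65, 221, 201, 240, 240, 237, 233, 230, 231, 229, 235, 233, 235]
162 [239, 241, 237, 233, 234, 238, 186, 241, 236, 68, 69, 68, 66, 211, 204, 237, 238, 235, 234, 235, 237, 239, 238, 235, 235]
165 [112, 230, 237, 232, 232, 228, 236, 239, 232, 234, 236, 235, 200, 177, 234, 238, 235, 238, 239, 238, 238, 237, 239, 237, 236]
168 [109, 142, 237, 234, 230, 233, 233, 235, 234, 235, 237, 234, 235, 240, 239, 237, 237, 240, 238, 238, 237, 234, 236, 240, 238]
171 [108, 109, 234, 235, 234, 239, 237, 234, 235, 237, 241, 237, 236, 239, 237, 236, 237, 242, 237, 234, 239, 239, 240, 239, 233]
174 [109, 111, 107, 134, 240, 236, 232, 229, 235, 238, 241, 237, 236, 239, 239, 236, 238, 238, 237, 236, 238, 241, 241, 239, 238]
177 [108, 108, 112, 117, 239, 235, 234, 238, 237, 236, 236, 236, 238, 237, 235, 235, 238, 238, 238, 239, 238, 236, 236, 238, 239]
180 [103, 107, 106, 105, 131, 235, 231, 234, 233, 233, 190, 154, 228, 223, 236, 235, 237, 236, 236, 239, 239, 239, 237, 239, 239]
183 [108, 108, 108, 107, 106, 158, 215, 234, 236, 108, 101, 107, 109, 113, 106, 110, 108, 106, 110, 240, 237, 238, 241, 237, 239]
```

Run:
```python
from h import *
import pickle
w=pickle.load(open("w5.pkl","rb")); g=cv2.cvtColor(w["img"],cv2.COLOR_BGR2GRAY); pv=proj(w,[*toW((156,-20)),.07])
m=((g<55)*1).astype(np.uint8); m[265:]=0
n,l,st,c=cv2.connectedComponentsWithStats(m)
for i in range(1,n):
    if st[i,4]>10:
        a=toC(plane(w,*c[i],.067)); r=a-[156,-20]; print(st[i],c[i].round(),a.round(1),"r",np.hypot(*r).round(1),"q",(np.arctan2(r[1],r[0])+1.96).round(3))
for q in [0,.05,.1,.15,.2,.3,.4,.6]: print(q,[int(g[tuple(proj(w,[*toW((156+r*np.cos(q-1.75-.0026*r),-20+r*np.sin(q-1.75-.0026*r))),.067]).round().astype(int)[::-1])]) for r in (45,50,55,60,65,70,73,76,79,82,86)])
```

```text
[207 109  24  14 207] [217. 115.] [126.5 -95.2] r 80.7 q 0.016
[316 144  11   5  38] [321. 146.] [158.  -19.6] r 2.1 q 2.158
0 [230, 232, 230, 233, 231, 225, 148, 48, 45, 39, 35]
0.05 [226, 222, 214, 224, 198, 202, 169, 39, 36, 42, 42]
0.1 [189, 228, 219, 238, 235, 238, 237, 238, 236, 238, 234]
0.15 [237, 234, 235, 239, 242, 240, 236, 235, 238, 234, 242]
0.2 [240, 238, 234, 240, 238, 235, 239, 236, 236, 237, 237]
0.3 [234, 239, 240, 237, 238, 240, 236, 238, 236, 242, 237]
0.4 [237, 238, 241, 235, 235, 233, 238, 235, 233, 236, 236]
0.6 [236, 154, 229, 114, 239, 239, 237, 238, 237, 232, 237]
```

The lever tip is found at q ≈ 0.02, so it is home. The tab is at y ≈ 57, which puts the bar at about y 43 in the drawn hook. The hand is clear, so I'm handing in.

```bash
python3 -c "
from bench import ticket; print(ticket.close_job())"
```

```text
the job is handed in; nothing more can be done
None
```

The clamp ring is closed and the job is handed in; no verdict came back. By the last camera measurement the loop's bar is in the hook with the ring drawn to about y = 43–46 mm, the lever is home at about 0.02 rad, and the hand is clear.

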